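# Probe the taps of a wire-wound resistor on an x-y stage

## Task

Lay the green resistor in the two V-notches of the blue sliding carrier so it rests level, then bring its copper band under the fixed probe and press the probe's red knob down until the sprung tip bears on the band with about 7 N, and let it spring back up. Then do the same with its white band, and leave that band under the raised probe. Never let the tip push on the resistor with more than 12 N, and leave the other things on the counter where they are and the lamp untouched.

Things in the scene. Friction and masses are not known exactly. Their poses are not given: they have to be found in the camera images.
- resistor: Loose green ceramic tube resistor, a cylinder 24 mm in diameter and 160 mm long, about 0.16 kg. Origin at its centre, own x along its length. It starts lying level in two V-notches 120 mm apart on a round grey rest (disc 170 mm across, 6 mm thick; the notches' tops are 40 mm above the counter), its axis 34 mm above the counter; free for fingers over the middle 100 mm.
- tap_copper (a point): Centre, on the resistor's axis, of its copper band (16 mm wide), 36 mm from the resistor's centre towards -x.
- tap_white (a point): Centre, on the resistor's axis, of its white band (16 mm wide), 36 mm from the resistor's centre towards +x.
- stage: Fixed dark steel base of the x-y stage, 130 x 395 mm. Origin on the counter below its centre; x is the short cross direction (away from the robot), y the long one. The grey saddle slides along its y and carries the blue carrier plate (160 x 180 mm, top 46 mm above the counter), which slides along x. Each slide needs about 3 to 4 N and stays where left.
- saddle (a joint): Long slide: displacement of saddle and carrier along the stage's +y, -0.065 to 0.150 m. At the start it stands out towards +y, where a resistor lowered into the notches just clears the probe's arm.
- carrier (a joint): Cross slide: displacement of the carrier along the stage's +x, -0.030 to 0.030 m.
- carrier_seat (a point): Point midway between the carrier's two V-notches where the seated resistor's centre belongs, 76 mm above the counter and 30 mm above the plate; axes parallel to the stage's. The notches hold the resistor along y, either way round; they are 120 mm apart, each 14 mm thick, 45 mm wide at the mouth, tops 39 mm above the plate.
- carrier_handle (a point): On the axis of the carrier's upright round black handle (22 mm in diameter, 60 mm tall above the plate), 5 mm below its top, 101 mm above the counter; 100 mm from the notches' line towards the stage's -x. Grasp it from above, fingers closing along the stage's y so that the gripper's body keeps clear of the probe, and drag the carrier along both slides.
- probe: Fixed probe stand. Origin on the counter exactly below the vertical probe axis; axes parallel to the stage's. A green arm (36 mm wide, 150 to 175 mm above the counter) reaches over the stage from a post 100 mm away at +x. How far the rounded 8 mm steel tip is clamped out varies and is not reported: with the knob up it ends 12 to 36 mm above a resistor in the carrier.
- plunger (a joint): Downward travel of the red knob, 0 (up) to 0.055 m. A weak spring brings it back up; free travel takes 0.5 to 2 N.
- probe_knob (a point): Centre of the flat top of the red press knob (34 mm in diameter), 247 mm above the counter when up. Press it straight down with closed fingers. The tip is spring-loaded inside the plunger: from first touch at 2 N the tip force rises 0.9 N for each further mm of knob travel, to 12 N after 11 mm, and then abruptly.
- lamp: Frosted glass bulb in a bayonet socket on a round brown bakelite mount, 90 mm across and 150 mm tall, fixed. Origin under its centre. Leave alone.
- shield: Loose grey metal valve shield, upright can 38 mm across and 66 mm tall. Origin under its centre. Leave alone.
- dial: Loose black plastic dial lying flat, 68 mm across and 28 mm tall. Origin under its centre. Leave alone.
- trimmer: Loose green ceramic trimmer block, 70 x 45 x 24 mm. Origin under its centre. Leave alone.
Things that resemble listed ones, but are neither listed nor needed, are in the scene too. Several things have the shape of the resistor; the one meant has the colours described above.

How it is judged:
By the outcome, as a careful person would: the job done as asked, in the order asked, and still so for the second after the job is handed in, with the robot touching nothing.
It also fails if it takes over 72 s, if anything falls off the work surface, if the arm or the gripper's body presses on something with over 40 N, if the wrist force passes 120 N, or if a joint passes its speed limit or range.

## Robot

A 6-joint arm with a two-finger parallel gripper is mounted at the origin on the work surface. World frame = base frame: x ahead of the robot, y to its left, z up, the work surface at z = 0. Lengths are in m, angles in rad, forces in N, time in s.
With the tool pointing down it reaches from about 0.25 to 0.725 m from the base axis. Payload 9.7 kg.
Tool frame: the origin (TCP) lies on the mounting face of the last link; the fingertips stand 173 mm ahead of it and the grasp point (between the pads) lies 155 mm ahead of it; y points along the fingers, x is the direction in which the jaws open and shut, and the axes are right-handed (so a half turn about y gives the same grasp; the last joint's range is limited). The gripper opens to 85 mm and grips with 20 to 120 N. Pads are 22 mm wide; open, the fingers measure 114 mm over their backs; the gripper's body (76 mm by 85 mm) begins 54 mm behind the grasp point. The pads swing forward as they close: fully open they stand 13 mm farther back than shut.
Start: joints at [-1.3, 0.087, 0.176, 1.66, 0, 1.571], TCP at [0.147, -0.53, 0.405] pointing down, gripper open.
Joint ranges: [-3.13, 3.13], [-0.85, 1.81], [-1.15, 1.24], [-2.2, 2.28], [-1.44, 1.52], [-3.14, 3.14]. Speed limits (rad/s): [2.22, 2.22, 2.57, 3.14, 3.14, 3.14].

## Interface

Orientations are given as a 3x3 rotation matrix whose columns are the frame's x, y, z axes.
In Python, from plant import telemetry, viewer, env gives the robot as it stands. The module is installed in compiled form; this text tells all that it offers.
- The arm moves only by the shell command python3 -m pendant 'ROWS' [FORCE]. ROWS is JSON, a list of rows, each an object of numbers: "x", "y", "z": the shift along the world's x, y, z in mm; "roll": the turn about the world's z in rad; "hand": the finger opening in mm, from 0 to 85.4. In form: [{"x": .., "y": .., "z": .., "roll": .., "hand": ..}, ...]. A call has 1 to 20 rows; each row is the pose to reach, as a shift and turn from the pose measured when the call began; what a row does not reach only later rows make up. A row lasts 1/8 s, in which the tool goes at most 62.5 mm and 10.7 degrees, less where a joint would pass 70% of its speed; a pose out of reach is approached as far as the arm can. A call with a gripper value outside its range is refused whole. The fingers move at their own pace and stop on an object; FORCE is the grip in N (left out, the last holds). Time passes only in rows, so rows that repeat a pose let the fingers close. It gives the time, the measured TCP pose, the force and the opening at its end, in the units of the state.
- telemetry.read_state(): the state, without advancing time (a new reading comes with each control period).
- viewer.camera(name): name is "side" or "top"; returns a dict with "img" (384x512x3 uint8, blue, green, red), "z_map" (384x512 float32, m along the optical axis (not along the pixel's ray), 0 where there is no reading), "K" (3x3 intrinsics, pixels), "dist" ([k1, k2, p1, p2, k3] as OpenCV has them; the pictures are not rectified), "rvec" (rotation vector, rad) and "tvec" (3), from world to camera coordinates, as OpenCV has them. Camera axes: x right, y down, z forward; pixel columns grow to the right and rows downward; lengths in m; the calibration is good to about 2 mm. A picture is of the moment at which its call begins.
- env.job_done(): hands the job in, once; it reports no verdict.
The state is a dict: "t": time; "joint_pos": joint angles; "joint_vel": joint speeds; "joint_efforts": joint torques, N m; "eef_pos": TCP position; "tcp_rot": TCP orientation; "ft_force": force on the tool from outside, world axes, zero at the start; "wrist_torque": the same for the moment, N m; "gripper_width": finger opening in m.
Only numpy, scipy, OpenCV 4.12 (cv2) and the standard library are available. Lean on these libraries where they do the work, as an engineer would, in place of code of your own. Each camera call takes 0.05 s, during which the arm holds its last target.

## Working session

There is one attempt and no reset: what is moved stays moved. The work goes in short steps, Python scripts to look and compute and a shell command to move; the robot and the scene stay as the last step left them, time stands still between calls to the robot, and variables do not carry over. Pictures are saved under pics/ and viewed, and the job is handed in when it is done.

```bash
mkdir -p pics; ls; python3 - <<'E'
from plant import telemetry, viewer
import cv2
s=telemetry.read_state(); print(s)
for n in ("side","top"):
    c=viewer.camera(n); cv2.imwrite(f"pics/{n}0.png",c["img"])
    R=cv2.Rodrigues(c["rvec"])[0]; print(n,(-R.T@c["tvec"].reshape(3)).round(3),R.round(2).tolist(),c["K"].tolist(),c["dist"])
E
```

```text
pics
{'t': 0.0, 'joint_pos': array([-1.29998980e+00,  8.74611505e-02,  1.75131125e-01,  1.65978703e+00,
        2.14598883e-05,  1.57079806e+00]), 'joint_vel': array([ 0.00086791, -0.00020913, -0.00102477,  0.00127724,  0.00156511,
       -0.00106586]), 'joint_efforts': array([ 2.08391793e-03, -5.20384562e+01,  4.64805973e+01,  1.62514084e-02,
        1.65219549e-04,  7.69250477e-06]), 'eef_pos': array([ 0.14713322, -0.52995902,  0.40398078]), 'tcp_rot': array([[ 2.67506749e-01, -3.32627490e-04,  9.63555929e-01],
       [-9.63555081e-01,  1.27833217e-03,  2.67506955e-01],
       [-1.32072471e-03, -9.99999128e-01,  2.14575740e-05]]), 'ft_force': array([ 0.3864374 , -0.04518617, -0.30175164]), 'wrist_torque': array([0.00932016, 0.00119047, 0.04021123]), 'gripper_width': 0.08549850163101155}
side [0.405 1.012 1.136] [[-1.0, -0.09, -0.01], [-0.06, 0.71, -0.7], [0.07, -0.7, -0.71]] [[477.6812548854876, 0.0, 258.2696583907901], [0.0, 477.6812548854876, 190.46480065932397], [0.0, 0.0, 1.0]] [0.0678654 0.        0.        0.        0.       ]
top [0.361 0.008 1.569] [[0.0, -1.0, -0.02], [-1.0, -0.0, -0.08], [0.08, 0.02, -1.0]] [[404.1905226582265, 0.0, 258.9914272437756], [0.0, 404.1905226582265, 195.1325972898725], [0.0, 0.0, 1.0]] [-0.12948905  0.          0.          0.          0.        ]
```

View pics/top0.png

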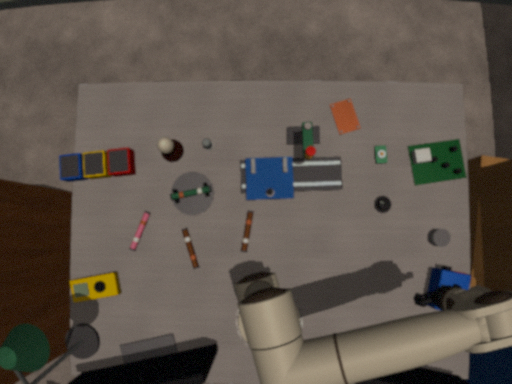

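View pics/side0.png

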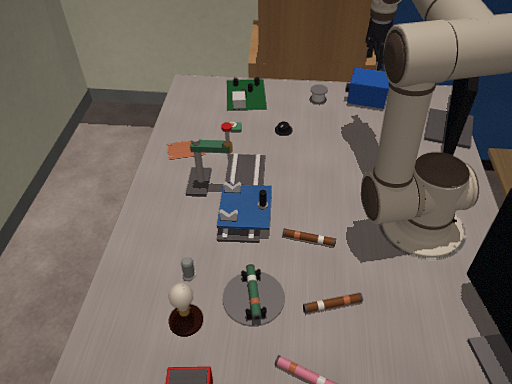

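```bash
cat > h.py <<'E'
import numpy as np, cv2
from plant import telemetry, viewer
def plane(c,uv,z):
    uv=np.asarray(uv,float).reshape(-1,1,2)
    n=cv2.undistortPoints(uv,c["K"],np.asarray(c["dist"],float)).reshape(-1,2)
    R=cv2.Rodrigues(c["rvec"])[0]; o=-R.T@np.asarray(c["tvec"]).reshape(3)
    d=np.c_[n,np.ones(len(n))]@R
    return o+d*((z-o[2])/d[:,2])[:,None]
def depth(c):
    h,w=c["z_map"].shape
    uv=np.stack(np.meshgrid(np.arange(w),np.arange(h)),-1).reshape(-1,1,2).astype(float)
    n=cv2.undistortPoints(uv,c["K"],np.asarray(c["dist"],float)).reshape(-1,2)
    R=cv2.Rodrigues(c["rvec"])[0]
    z=c["z_map"].reshape(-1,1)
    p=(np.c_[n,np.ones(len(n))]*z-np.asarray(c["tvec"]).reshape(1,3))@R
    p[z[:,0]==0]=np.nan
    return p.reshape(h,w,3)
E
python3 - <<'E'
from h import *
c=viewer.camera("top"); cv2.imwrite("pics/top1.png",cv2.resize(c["img"][100:260,150:360],None,fx=3.8,fy=3.7,interpolation=cv2.INTER_CUBIC))
s=viewer.camera("side"); cv2.imwrite("pics/side1.png",cv2.resize(s["img"][110:340,160:380],None,fx=2.6,fy=2.6,interpolation=cv2.INTER_CUBIC))
np.save("top.npy",c,allow_pickle=True);np.save("side.npy",s,allow_pickle=True)
E
```

```text
(no output)
```

View pics/top1.png

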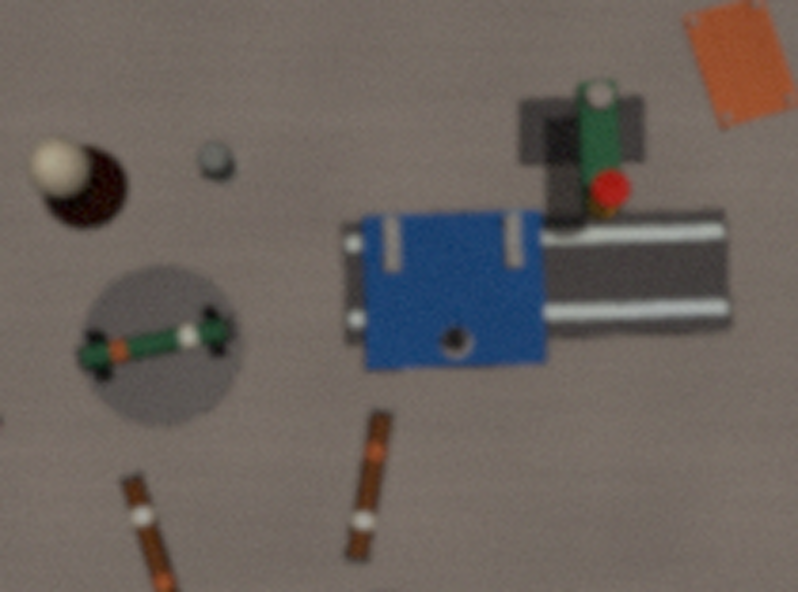

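View pics/side1.png

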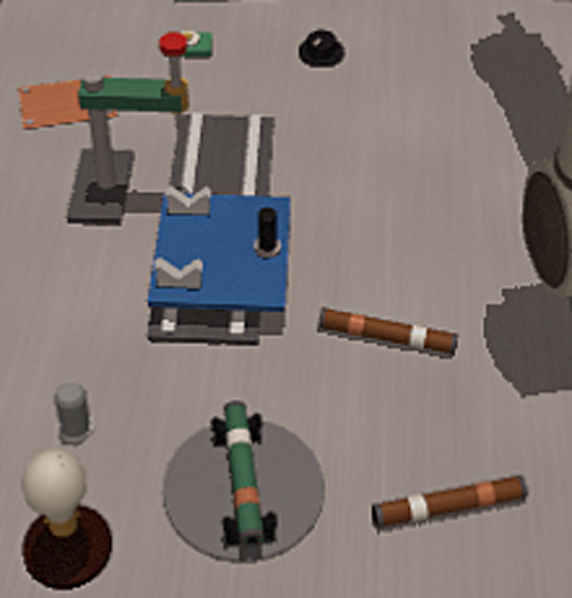

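```bash
python3 - <<'E'
from h import *
c=np.load("top.npy",allow_pickle=True).item(); s=np.load("side.npy",allow_pickle=True).item()
def masks(c):
    hsv=cv2.cvtColor(c["img"],cv2.COLOR_BGR2HSV)
    return hsv
def comps(m,c,z,name,lo=8):
    n,l,st,ce=cv2.connectedComponentsWithStats(m.astype(np.uint8))
    P=depth(c)
    for i in range(1,n):
        if st[i,4]>=lo:
            q=P[l==i]; print(name,st[i].tolist(),ce[i].round(1),plane(c,ce[i],z)[0].round(4),"depth med",np.nanmedian(q,0).round(4))
for nm,cc in(("top",c),("side",s)):
    h=masks(cc); H,S,V=cv2.split(h)
    print(nm)
    comps((H>100)&(H<125)&(S>150)&(V>50),cc,0.046,"blue",200)
    comps(((H<4)|(H>176))&(S>190)&(V>100),cc,0.247,"red",10)
    comps((H>60)&(H<90)&(S>90)&(V>35),cc,0.046,"green",15)
    comps((H>4)&(H<14)&(S>120)&(V>100),cc,0.046,"copper",8)
    comps((S<50)&(V>135),cc,0.046,"white",8)
# blue min area rect
h=masks(c);H,S,V=cv2.split(h)
m=((H>100)&(H<125)&(S>150)&(V>50)).astype(np.uint8)
m[:, :230]=0; m[:,310:]=0
cs,_=cv2.findContours(m,cv2.RETR_EXTERNAL,cv2.CHAIN_APPROX_NONE); k=max(cs,key=cv2.contourArea)
P=plane(c,k.reshape(-1,2),0.046)[:,:2]*1000
r=cv2.minAreaRect(P.astype(np.float32)); print(r, cv2.boxPoints(r))
E
```

```text
top
blue [246, 158, 47, 41, 1514] [268.9 178.7] [0.541  0.0026 0.046 ] depth med [0.5397 0.0025 0.0454]
blue [438, 269, 32, 21, 444] [452.9 279. ] [ 0.1587 -0.7034  0.046 ] depth med [ 0.1686 -0.6726  0.0997]
red [306, 147, 9, 8, 55] [310.2 150.6] [ 0.6112 -0.1331  0.247 ] depth med [ 0.6106 -0.1327  0.246 ]
red [127, 149, 3, 13, 20] [128.2 155.2] [0.5969 0.4785 0.247 ] depth med [0.6301 0.5419 0.0699]
red [109, 163, 21, 11, 45] [121.8 170.7] [0.5441 0.4991 0.247 ] depth med [0.5639 0.5595 0.0693]
green [302, 128, 11, 21, 159] [306.6 137.3] [ 0.7011 -0.1412  0.046 ] depth med [ 0.6723 -0.127   0.1746]
green [409, 140, 56, 44, 1433] [438.9 163.1] [ 0.6048 -0.6569  0.046 ] depth med [ 0.6042 -0.6796  0.0024]
green [375, 146, 10, 6, 27] [378.7 148.1] [ 0.661  -0.4191  0.046 ] depth med [ 0.6683 -0.425   0.0125]
green [376, 156, 10, 7, 41] [380.1 159.8] [ 0.6153 -0.4235  0.046 ] depth med [ 0.6204 -0.4318  0.0137]
green [203, 186, 6, 7, 30] [205.6 189.1] [0.5007 0.2433 0.046 ] depth med [0.5011 0.2432 0.0436]
green [185, 190, 11, 6, 45] [190.  192.4] [0.4877 0.3028 0.046 ] depth med [0.4
[... 5910 characters left out ...]
014  0.0103]
white [183, 261, 7, 3, 10] [186.2 262.3] [0.6856 0.2333 0.046 ] depth med [0.6789 0.2485 0.0668]
white [12, 273, 10, 13, 41] [ 17.3 279. ] [1.1248 0.3225 0.046 ] depth med [ 1.65   -0.1813 -0.7517]
white [23, 274, 5, 4, 11] [ 25.4 275.5] [1.1086 0.3101 0.046 ] depth med [ 1.6198 -0.2013 -0.7466]
white [248, 275, 8, 6, 40] [251.4 277.2] [0.4991 0.2675 0.046 ] depth med [0.4998 0.268  0.0455]
white [15, 292, 6, 7, 16] [ 17.1 294.8] [1.1033 0.3698 0.046 ] depth med [ 1.6139 -0.097  -0.7476]
((543.980224609375, 2.041229248046875), (152.40533447265625, 175.20216369628906), 0.4330354630947113) [[467.11768  89.06388]
 [468.44177 -86.13328]
 [620.8428  -84.98142]
 [619.5187   90.21574]]
```

```bash
python3 - <<'E'
from h import *
c=np.load("top.npy",allow_pickle=True).item(); s=np.load("side.npy",allow_pickle=True).item()
for nm,cc in(("top",c),("side",s)):
    P=depth(cc); X,Y,Z=P[...,0],P[...,1],P[...,2]
    H,S,V=cv2.split(cv2.cvtColor(cc["img"],cv2.COLOR_BGR2HSV))
    print(nm)
    for lab,m in (("handletop",(Z>.095)&(Z<.115)&(X>.44)&(X<.53)&(abs(Y)<.06)),
      ("notch+",(Z>.065)&(Z<.095)&(X>.54)&(X<.66)&(Y>.03)&(Y<.1)),
      ("notch-",(Z>.065)&(Z<.095)&(X>.54)&(X<.66)&(Y<-.03)&(Y>-.1)),
      ("arm",(Z>.16)&(Z<.185)&(X>.54)&(X<.8)&(Y<-.05)&(Y>-.2)),
      ("knob",(Z>.235)&(Z<.255)&(X>.54)&(X<.7)&(Y<-.05)&(Y>-.2)),
      ("tip",(Z>.05)&(Z<.14)&(X>.56)&(X<.66)&(Y<-.1)&(Y>-.2)),
      ("plate",(Z>.04)&(Z<.052)&(X>.4)&(X<.7)&(abs(Y)<.13))):
        q=P[m]; v,u=np.nonzero(m)
        if len(q): print(lab,len(q),q.min(0).round(4),q.max(0).round(4),q.mean(0).round(4),"px",u.mean().round(1),v.mean().round(1),plane(cc,[u.mean(),v.mean()],np.median(q[:,2]))[0].round(4))
        if lab in("plate","arm"):
            r=cv2.minAreaRect((q[:,:2]*1000).astype(np.float32)); print(r)
    # rails
    for lo,hi in((.50,.55),(.58,.63)):
        m=(V>115)&(S<60)&(X>lo)&(X<hi)&(Y<-.11)&(Y>-.27)&(Z>.008)&(Z<.022)
        if nm=="side": m&=V>150
        v,u=np.nonzero(m); q=plane(cc,np.c_[u,v],0.0155)
        if len(q)>5:
            f=np.polyfit(q[:,1],q[:,0],1); print("rail",len(q),f, np.degrees(np.arctan(-f[0])), q[:,1].min(),q[:,1].max())
E
```

```text
top
handletop 27 [ 0.4783 -0.0084  0.0981] [0.4965 0.0097 0.1118] [0.4878 0.0016 0.105 ] px 269.2 191.3 [0.4878 0.0016 0.1055]
notch+ 34 [0.5622 0.0582 0.0653] [0.6113 0.07   0.0836] [0.5853 0.0651 0.0736] px 252.3 166.0 [0.585  0.065  0.0749]
notch- 43 [ 0.5656 -0.0612  0.0654] [ 0.6147 -0.0493  0.0848] [ 0.5907 -0.055   0.0742] px 284.4 164.6 [ 0.5907 -0.055   0.074 ]
arm 269 [ 0.5976 -0.1509  0.1605] [ 0.7282 -0.1126  0.1843] [ 0.6675 -0.1287  0.1744] px 306.6 138.7 [ 0.6675 -0.1287  0.1744]
((662.9734497070312, -131.31048583984375), (130.8818359375, 36.49269104003906), 1.4659560918807983)
knob 86 [ 0.5947 -0.1501  0.2362] [ 0.6273 -0.1164  0.252 ] [ 0.6111 -0.1327  0.2457] px 310.0 150.7 [ 0.611  -0.1327  0.2459]
plate 1663 [ 0.4633 -0.0884  0.04  ] [0.625  0.0938 0.052 ] [0.5413 0.0031 0.0456] px 268.8 178.6 [0.5412 0.0031 0.0455]
((543.675048828125, 4.020133972167969), (160.39578247070312, 179.91026306152344), 1.945194125175476)
rail 154 [-0.03387967  0.52106229] 1.940419721795007 -0.2687206072631793 -0.10979071714497898
rail 148 [-0.049171    0.59770052] 2.8150233963825664 -0.
[... 602 characters left out ...]
 44.580501556396484), 3.5385239124298096)
knob 86 [ 0.5954 -0.1543  0.237 ] [ 0.6291 -0.1152  0.2508] [ 0.6124 -0.1317  0.2452] px 226.3 126.6 [ 0.6122 -0.1304  0.2461]
tip 12 [ 0.6096 -0.1391  0.1082] [ 0.6143 -0.1269  0.136 ] [ 0.6123 -0.1329  0.1243] px 228.5 156.5 [ 0.6118 -0.1307  0.1263]
plate 1825 [ 0.4644 -0.0925  0.0401] [0.6283 0.0956 0.0519] [0.5427 0.0112 0.0462] px 245.8 207.5 [0.5425 0.0125 0.0462]
((546.172119140625, 0.8409423828125), (159.9418487548828, 184.96351623535156), 2.131504774093628)
rail 115 [-0.03246213  0.52231432] 1.859289997991957 -0.2678380169184391 -0.12435069600534532
rail 110 [-0.0400568   0.60089969] 2.293859088652821 -0.2666985916661462 -0.1234932974348506
```

```bash
python3 -m pendant '[{"x":60,"y":150,"z":0,"roll":0.18,"hand":50},{"x":60,"y":150,"z":0,"roll":0.36,"hand":50},{"x":60,"y":150,"z":0,"roll":0.5,"hand":50},{"x":150,"y":370,"z":-30,"roll":0.7,"hand":50},{"x":150,"y":370,"z":-30,"roll":0.9,"hand":50},{"x":150,"y":370,"z":-30,"roll":1.0,"hand":50},{"x":150,"y":370,"z":-30,"roll":1.1,"hand":50},{"x":343,"y":833,"z":-100,"roll":1.51,"hand":50},{"x":343,"y":833,"z":-100,"roll":1.51,"hand":50},{"x":343,"y":833,"z":-100,"roll":1.51,"hand":50},{"x":343,"y":833,"z":-100,"roll":1.51,"hand":50},{"x":343,"y":833,"z":-100,"roll":1.51,"hand":50},{"x":343,"y":833,"z":-100,"roll":1.51,"hand":50},{"x":343,"y":833,"z":-100,"roll":1.51,"hand":50},{"x":343,"y":833,"z":-100,"roll":1.51,"hand":50},{"x":343,"y":833,"z":-100,"roll":1.51,"hand":50},{"x":343,"y":833,"z":-100,"roll":1.51,"hand":50},{"x":343,"y":833,"z":-100,"roll":1.51,"hand":50}]' 40; python3 -c "
from h import *
s=telemetry.read_state();print(s['joint_pos'].round(3),s['tcp_rot'].round(3).tolist())"
```

```text
t: 2.45
eef_pos: [0.4899, 0.3019, 0.305]
tcp_rot: [[0.978, -0.0, -0.208], [0.208, 0.0, 0.978], [-0.0, -1.0, 0.0]]
ft_force: [-0.4, 0.5, -0.1]
gripper_width: 0.0501
[0.552 0.133 0.034 1.472 0.    1.914] [[0.978, -0.0, -0.208], [0.208, 0.0, 0.978], [-0.0, -1.0, 0.0]]
```

```bash
cat > snap.py <<'E'
import sys
from h import *
n,out,u0,v0,u1,v1=sys.argv[1],sys.argv[2],*map(int,sys.argv[3:7])
c=viewer.camera(n); im=c["img"][v0:v1,u0:u1]; f=min(780/(u1-u0),580/(v1-v0))
cv2.imwrite(f"pics/{out}.png",cv2.resize(im,None,fx=f,fy=f,interpolation=cv2.INTER_CUBIC)); np.save(f"{out}.npy",c,allow_pickle=True); print("scale",f)
E
python3 snap.py side a1 160 120 340 340
```

```text
scale 2.6363636363636362
```

View pics/a1.png

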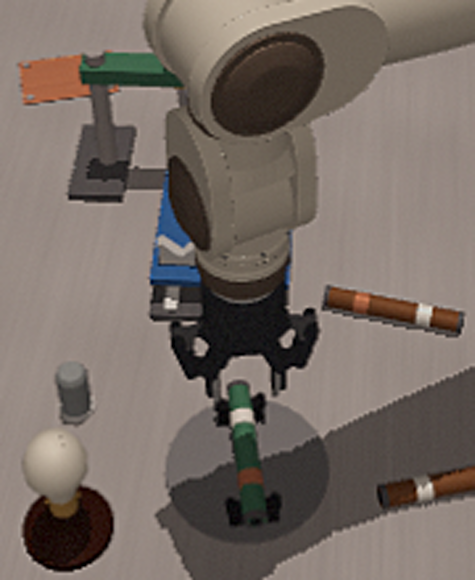

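The gripper is over the resistor with its jaws across it (crop px about 245,390), and the path down is clear. Descending and grasping.

```bash
python3 -m pendant '[{"x":0,"y":1,"z":-40,"hand":50},{"x":0,"y":1,"z":-80,"hand":50},{"x":0,"y":1,"z":-105,"hand":50},{"x":0,"y":1,"z":-115,"hand":50},{"x":0,"y":1,"z":-115,"hand":50},{"x":0,"y":1,"z":-115,"hand":15},{"x":0,"y":1,"z":-115,"hand":15},{"x":0,"y":1,"z":-115,"hand":15},{"x":0,"y":1,"z":-115,"hand":15},{"x":0,"y":1,"z":-115,"hand":15}]' 40
```

```text
invalid input
```

```bash
python3 -m pendant '[{"x":0,"y":1,"z":-40,"roll":0,"hand":50},{"x":0,"y":1,"z":-80,"roll":0,"hand":50},{"x":0,"y":1,"z":-105,"roll":0,"hand":50},{"x":0,"y":1,"z":-115,"roll":0,"hand":50},{"x":0,"y":1,"z":-115,"roll":0,"hand":50},{"x":0,"y":1,"z":-115,"roll":0,"hand":15},{"x":0,"y":1,"z":-115,"roll":0,"hand":15},{"x":0,"y":1,"z":-115,"roll":0,"hand":15},{"x":0,"y":1,"z":-115,"roll":0,"hand":15},{"x":0,"y":1,"z":-115,"roll":0,"hand":15}]' 40
```

```text
t: 3.75
eef_pos: [0.4902, 0.303, 0.1917]
tcp_rot: [[0.978, 0.002, -0.207], [0.207, 0.001, 0.978], [0.002, -1.0, 0.001]]
ft_force: [-2.6, -1.2, 7.3]
gripper_width: 0.0228
```

```bash
python3 -m pendant '[{"x":0,"y":0,"z":20,"roll":0,"hand":15},{"x":0,"y":0,"z":60,"roll":0,"hand":15},{"x":0,"y":0,"z":100,"roll":0,"hand":15},{"x":0,"y":0,"z":100,"roll":0,"hand":15}]' 40; python3 snap.py side a2 160 120 340 340
```

```text
t: 4.25
eef_pos: [0.4909, 0.3034, 0.2956]
tcp_rot: [[0.978, 0.007, -0.207], [0.207, 0.004, 0.978], [0.008, -1.0, 0.003]]
ft_force: [1.7, 0.3, -1.6]
gripper_width: 0.0229
scale 2.6363636363636362
```

View pics/a2.png

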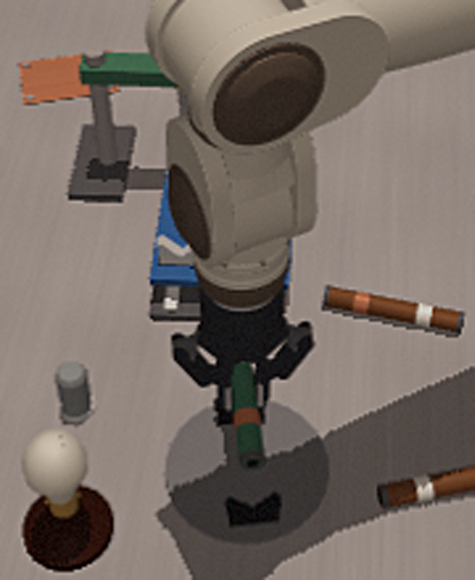

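The resistor is held centrally (copper at crop px 247,417). Next I move it above the notches.

```bash
python3 -m pendant '[{"x":18,"y":-55,"z":0,"roll":-0.05,"hand":15},{"x":36,"y":-110,"z":0,"roll":-0.1,"hand":15},{"x":54,"y":-165,"z":0,"roll":-0.15,"hand":15},{"x":72,"y":-220,"z":0,"roll":-0.171,"hand":15},{"x":98,"y":-298,"z":0,"roll":-0.171,"hand":15},{"x":98,"y":-298,"z":0,"roll":-0.171,"hand":15},{"x":98,"y":-298,"z":0,"roll":-0.171,"hand":15},{"x":98,"y":-298,"z":-20,"roll":-0.171,"hand":15},{"x":98,"y":-298,"z":-20,"roll":-0.171,"hand":15}]' 40; python3 snap.py side a3 160 120 340 300;python3 snap.py top a3t 200 100 360 220
```

```text
t: 5.42
eef_pos: [0.5877, 0.0066, 0.2713]
tcp_rot: [[0.999, 0.001, -0.039], [0.039, 0.002, 0.999], [0.001, -1.0, 0.002]]
ft_force: [0.5, -0.5, -1.5]
gripper_width: 0.0227
scale 3.2222222222222223
scale 4.833333333333333
```

View pics/a3.png

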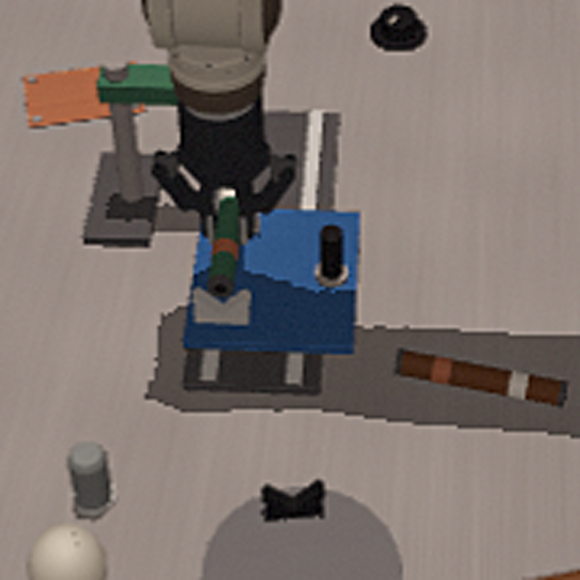

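View pics/a3t.png

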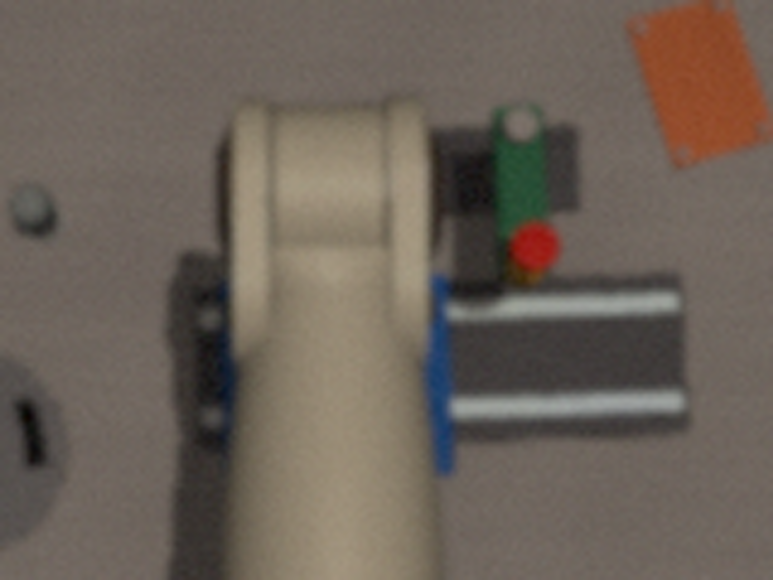

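```bash
python3 -m pendant '[{"x":1,"y":-1,"z":-15,"roll":0,"hand":15},{"x":1,"y":-1,"z":-28,"roll":0,"hand":15},{"x":1,"y":-1,"z":-34,"roll":0,"hand":15},{"x":1,"y":-1,"z":-36,"roll":0,"hand":15},{"x":1,"y":-1,"z":-36,"roll":0,"hand":15}]' 40; python3 snap.py side a4 180 140 300 240
```

```text
t: 6.15
eef_pos: [0.5893, 0.0053, 0.2374]
tcp_rot: [[0.999, 0.004, -0.039], [0.039, 0.002, 0.999], [0.004, -1.0, 0.002]]
ft_force: [1.1, -0.4, -0.9]
gripper_width: 0.023
scale 5.8
```

View pics/a4.png

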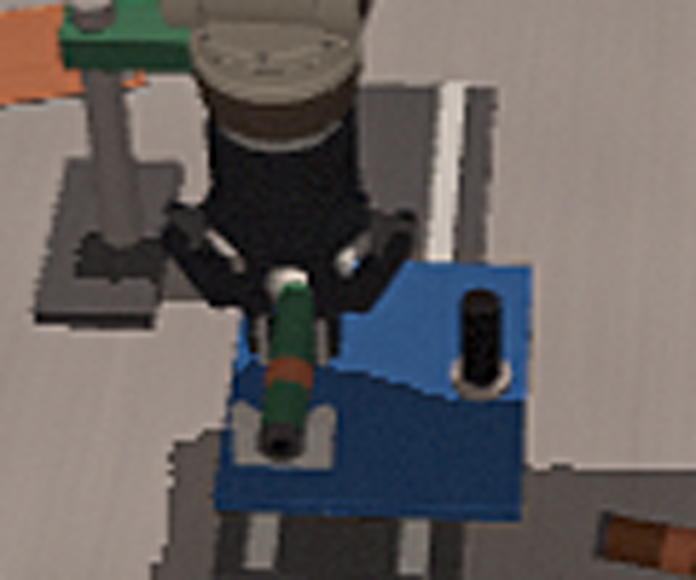

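It is in the V (end face at crop px 283,440), about 3 mm above its seat. Lower a little more, then release.

```bash
python3 -m pendant '[{"x":0,"y":0,"z":-2,"roll":0,"hand":15},{"x":0,"y":0,"z":-3,"roll":0,"hand":15},{"x":0,"y":0,"z":-3,"roll":0,"hand":15}]' 40; python3 -m pendant '[{"x":0,"y":0,"z":0,"roll":0,"hand":28},{"x":0,"y":0,"z":0,"roll":0,"hand":40},{"x":0,"y":0,"z":0,"roll":0,"hand":45},{"x":0,"y":0,"z":0,"roll":0,"hand":45}]' 40
```

```text
t: 6.58
eef_pos: [0.5895, 0.0053, 0.2348]
tcp_rot: [[0.999, 0.005, -0.039], [0.039, 0.002, 0.999], [0.005, -1.0, 0.002]]
ft_force: [0.7, -0.0, -1.4]
gripper_width: 0.0224
t: 7.08
eef_pos: [0.5895, 0.0053, 0.2348]
tcp_rot: [[0.999, 0.005, -0.039], [0.039, 0.002, 0.999], [0.005, -1.0, 0.002]]
ft_force: [-0.6, 0.3, -0.3]
gripper_width: 0.0451
```

```bash
python3 -m pendant '[{"x":0,"y":0,"z":40,"roll":0,"hand":45},{"x":0,"y":0,"z":90,"roll":0,"hand":45},{"x":-20,"y":0,"z":110,"roll":0.18,"hand":50},{"x":-100,"y":-3,"z":110,"roll":0.36,"hand":60},{"x":-100,"y":-3,"z":110,"roll":0.54,"hand":60},{"x":-100,"y":-3,"z":110,"roll":0.72,"hand":60},{"x":-100,"y":-3,"z":110,"roll":0.9,"hand":60},{"x":-100,"y":-3,"z":110,"roll":1.08,"hand":60},{"x":-100,"y":-3,"z":110,"roll":1.26,"hand":60},{"x":-100,"y":-3,"z":110,"roll":1.44,"hand":60},{"x":-100,"y":-3,"z":110,"roll":1.57,"hand":60},{"x":-100,"y":-3,"z":110,"roll":1.57,"hand":60}]'; python3 snap.py side a5 160 120 300 240; python3 - <<'E'
from h import *
print(telemetry.read_state()["joint_pos"].round(3))
c=np.load("a5.npy",allow_pickle=True).item();P=depth(c)
H,S,V=cv2.split(cv2.cvtColor(c["img"],cv2.COLOR_BGR2HSV));X,Y,Z=P[...,0],P[...,1],P[...,2]
reg=(X>.55)&(X<.63)&(abs(Y)<.1)&(Z>.06)&(Z<.1)
for n,m in(("cop",(H>4)&(H<14)&(S>120)&reg),("white",(S<60)&(V>110)&(Z>.08)&reg),("green",(H>60)&(H<90)&(S>90)&reg)):
    v,u=np.nonzero(m); print(n,len(u),P[m].mean(0).round(4) if len(u) else 0,P[m].min(0).round(4),P[m].max(0).round(4),plane(c,[u.mean(),v.mean()],.088)[0].round(4))
E
```

```text
t: 8.57
eef_pos: [0.4895, 0.0023, 0.3449]
tcp_rot: [[-0.037, -0.002, -0.999], [0.999, 0.005, -0.037], [0.005, -1.0, 0.002]]
ft_force: [-0.2, -0.3, 0.3]
gripper_width: 0.0599
scale 4.833333333333333
[ 0.003 -0.071 -0.098  1.545  0.005 -0.032]
cop 27 [0.5892 0.0393 0.0865] [0.5794 0.0298 0.0798] [0.6012 0.0458 0.0924] [0.5889 0.0408 0.088 ]
white 45 [ 0.5911 -0.0212  0.0854] [ 0.5631 -0.0645  0.0802] [0.6165 0.0688 0.0923] [ 0.5907 -0.0179  0.088 ]
green 160 [0.5901 0.0076 0.0856] [ 0.5782 -0.0693  0.0773] [0.6033 0.0842 0.0936] [0.5897 0.0109 0.088 ]
```

View pics/a5.png

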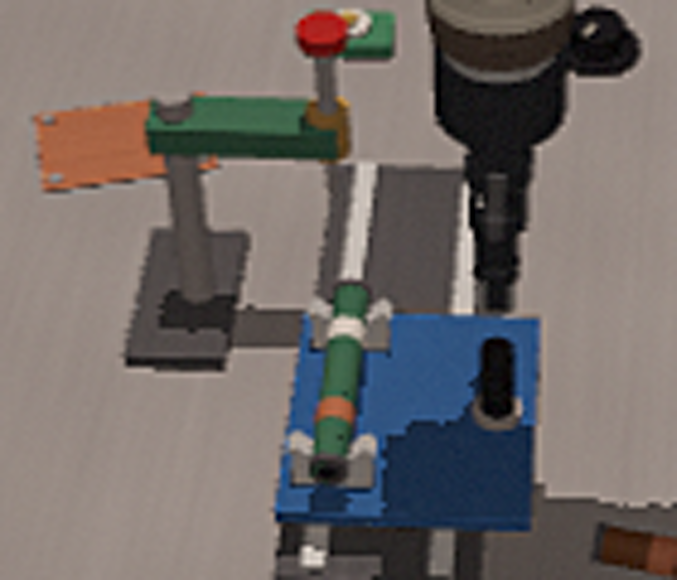

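```bash
python3 -m pendant '[{"x":0,"y":0,"z":-40,"roll":0,"hand":60},{"x":0,"y":0,"z":-75,"roll":0,"hand":60},{"x":0,"y":0,"z":-93,"roll":0,"hand":60},{"x":0,"y":0,"z":-93,"roll":0,"hand":60},{"x":0,"y":0,"z":-93,"roll":0,"hand":15},{"x":0,"y":0,"z":-93,"roll":0,"hand":15},{"x":0,"y":0,"z":-93,"roll":0,"hand":15},{"x":0,"y":0,"z":-93,"roll":0,"hand":15},{"x":0,"y":0,"z":-93,"roll":0,"hand":15},{"x":0,"y":0,"z":-93,"roll":0,"hand":15}]' 50
```

```text
t: 9.88
eef_pos: [0.4899, 0.0022, 0.2535]
tcp_rot: [[-0.035, 0.001, -0.999], [0.999, 0.005, -0.035], [0.005, -1.0, -0.001]]
ft_force: [-1.7, -1.5, 5.9]
gripper_width: 0.0203
```

```bash
python3 -m pendant '[{"x":0.2,"y":-5,"z":0,"roll":0,"hand":15},{"x":0.6,"y":-15,"z":0,"roll":0,"hand":15},{"x":1,"y":-26,"z":0,"roll":0,"hand":15},{"x":1.4,"y":-38,"z":0,"roll":0,"hand":15},{"x":1.9,"y":-50,"z":0,"roll":0,"hand":15},{"x":2.4,"y":-62,"z":0,"roll":0,"hand":15},{"x":2.9,"y":-74,"z":0,"roll":0,"hand":15},{"x":3.3,"y":-86,"z":0,"roll":0,"hand":15},{"x":3.8,"y":-98,"z":0,"roll":0,"hand":15},{"x":4.2,"y":-110,"z":0,"roll":0,"hand":15},{"x":4.7,"y":-122,"z":0,"roll":0,"hand":15},{"x":5.2,"y":-134,"z":0,"roll":0,"hand":15},{"x":8,"y":-145,"z":0,"roll":0,"hand":15},{"x":12,"y":-155,"z":0,"roll":0,"hand":15},{"x":16,"y":-163,"z":0,"roll":0,"hand":15},{"x":20,"y":-169,"z":0,"roll":0,"hand":15},{"x":23,"y":-172,"z":0,"roll":0,"hand":15},{"x":24,"y":-173,"z":0,"roll":0,"hand":15},{"x":24,"y":-173,"z":0,"roll":0,"hand":15}]'; python3 snap.py side b1 180 110 290 210;python3 snap.py top b1t 250 120 350 220
```

```text
t: 12.25
eef_pos: [0.5141, -0.1708, 0.2536]
tcp_rot: [[-0.035, 0.001, -0.999], [0.999, 0.004, -0.035], [0.004, -1.0, -0.001]]
ft_force: [-0.5, 0.2, 3.3]
gripper_width: 0.0205
scale 5.8
scale 5.8
```

View pics/b1.png

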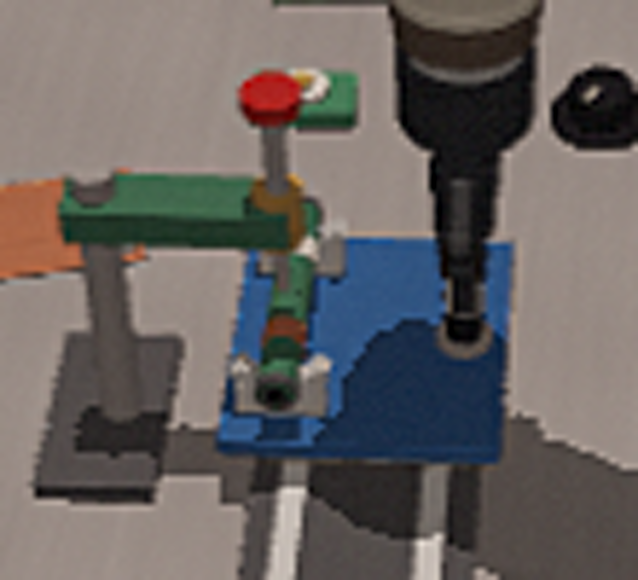

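View pics/b1t.png

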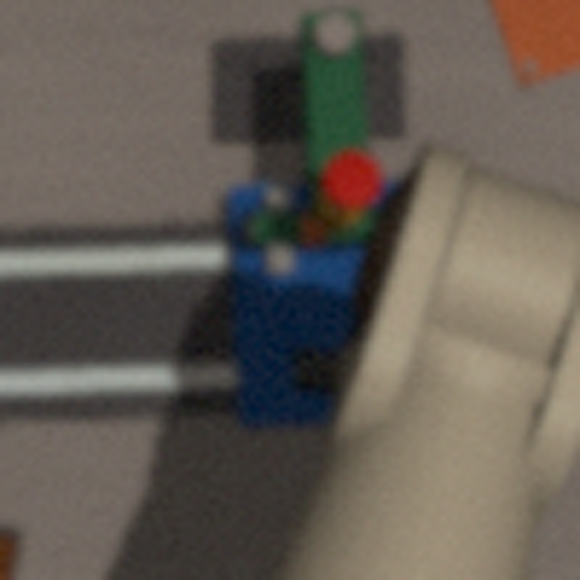

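```bash
cat > band.py <<'E'
import sys
from h import *
for f in sys.argv[1:]:
    c=np.load(f+".npy",allow_pickle=True).item();P=depth(c)
    H,S,V=cv2.split(cv2.cvtColor(c["img"],cv2.COLOR_BGR2HSV));X,Y,Z=P[...,0],P[...,1],P[...,2]
    for n,m in(("cop",(H>2)&(H<14)&(S>110)&(V>40)&(Z>.075)&(Z<.096)),("green",(H>55)&(H<90)&(S>80)&(Z>.075)&(Z<.096)),("handle",(V<50)&(Z>.098)&(Z<.112)),("plate",(H>100)&(H<125)&(S>130)&(Z>.04)&(Z<.05)),
       ("knob",((H<4)|(H>176))&(S>150)&(V>90)&(Z>.19)&(Z<.26)),("white",(S<70)&(V>90)&(Z>.078)&(Z<.096)),("tip",(Z>.095)&(Z<.145)&(abs(X-.612)<.015)&(abs(Y+.132)<.015))):
        m=m&(X>.4)&(X<.7)&(Y>-.3)&(Y<.12)
        v,u=np.nonzero(m)
        if len(u)>3:
            q=P[m];print(f,n,len(u),"mean",q.mean(0).round(4),q.min(0).round(4),q.max(0).round(4),"px",u.mean().round(1),v.mean().round(1), plane(c,[u.mean(),v.mean()],.088)[0].round(4))
E
python3 band.py b1 b1t; python3 - <<'E'
from h import *
c=np.load("b1.npy",allow_pickle=True).item()
for v in (156,157,158,159,160):
  for z in (.09,.1,.11,.12): print(v,z,plane(c,[228.4,v],z)[0].round(4))
H=c["img"][145:172,222:240]
hsv=cv2.cvtColor(c["img"],cv2.COLOR_BGR2HSV)
for v in range(148,172): print(v,[tuple(int(a) for a in c["img"][v,u]) for u in (226,227,228,229,230)])
E
```

```text
b1 cop 23 mean [ 0.6122 -0.128   0.0863] [ 0.6021 -0.1356  0.0806] [ 0.6244 -0.1217  0.0913] px 228.9 166.3 [ 0.6119 -0.1261  0.088 ]
b1 green 98 mean [ 0.6117 -0.1446  0.0853] [ 0.6025 -0.2397  0.0753] [ 0.6249 -0.0808  0.0917] px 229.7 163.3 [ 0.6112 -0.1408  0.088 ]
b1 handle 14 mean [ 0.5136 -0.1486  0.1049] [ 0.5087 -0.1517  0.0986] [ 0.5187 -0.1454  0.1108] px 259.6 159.5 [ 0.5154 -0.1677  0.088 ]
b1 plate 1058 mean [ 0.5617 -0.151   0.0458] [ 0.4903 -0.261   0.04  ] [ 0.6513 -0.0723  0.05  ] px 245.4 171.7 [ 0.5555 -0.1048  0.088 ]
b1 knob 60 mean [ 0.6135 -0.1331  0.2462] [ 0.5981 -0.1493  0.2375] [ 0.6294 -0.1163  0.2514] px 226.0 126.0 [ 0.6507 -0.3366  0.088 ]
b1 white 48 mean [ 0.5995 -0.1627  0.0826] [ 0.5029 -0.2426  0.0784] [ 0.6382 -0.096   0.0924] px 234.1 160.6 [ 0.5986 -0.1554  0.088 ]
b1 tip 14 mean [ 0.6124 -0.133   0.1263] [ 0.6088 -0.1393  0.114 ] [ 0.6152 -0.1268  0.1446] px 228.4 156.0 [ 0.6203 -0.1765  0.088 ]
b1t cop 14 mean [ 0.6077 -0.1238  0.0874] [ 0.6017 -0.1303  0.0818] [ 0.618  -0.1193  0.0928] px 303.1 159.6 [ 0.6076 -0.1237  0.088 ]
b1t green 38 me
[... 2364 characters left out ...]
, 105, 63)]
163 [(60, 69, 39), (29, 41, 23), (34, 47, 26), (36, 48, 28), (45, 61, 34)]
164 [(48, 53, 32), (31, 49, 54), (40, 56, 70), (39, 54, 65), (46, 65, 50)]
165 [(18, 43, 74), (32, 54, 103), (34, 51, 103), (33, 51, 105), (33, 49, 101)]
166 [(20, 47, 100), (31, 50, 100), (39, 56, 103), (35, 54, 100), (38, 52, 100)]
167 [(27, 50, 101), (34, 54, 104), (38, 55, 107), (34, 53, 104), (33, 53, 100)]
168 [(34, 53, 57), (40, 55, 21), (39, 53, 19), (40, 53, 25), (38, 52, 61)]
169 [(37, 54, 28), (37, 50, 24), (40, 57, 31), (44, 55, 32), (40, 54, 27)]
170 [(39, 54, 34), (35, 52, 29), (39, 54, 34), (37, 51, 33), (36, 49, 27)]
171 [(33, 49, 31), (40, 53, 35), (38, 49, 29), (34, 48, 26), (34, 49, 28)]
```

```bash
python3 - <<'E'
from h import *
def edge(f,z,xs,lo,hi):
    c=np.load(f+".npy",allow_pickle=True).item()
    H,S,V=cv2.split(cv2.cvtColor(c["img"],cv2.COLOR_BGR2HSV))
    P=plane(c,np.stack(np.meshgrid(np.arange(512),np.arange(384)),-1).reshape(-1,2),z).reshape(384,512,3)
    m=(H>98)&(H<128)&(S>110)&(P[...,1]>lo)&(P[...,1]<hi)&(P[...,0]>xs[0])&(P[...,0]<xs[1])
    v,u=np.nonzero(m)
    ax=u if "t" in f else v
    ot=v if "t" in f else u
    out=[]
    for o in np.unique(ot):
        k=ot==o
        p=P[m][k]; out.append(p[:,1].max())
    print(f,np.round(out,4),np.median(out).round(4))
edge("top",.046,(.50,.55),-.15,.12); edge("b1t",.046,(.52,.57),-.3,-.02)
edge("a5",.046,(.50,.55),-.15,.12); edge("b1",.046,(.52,.57),-.3,-.02)
def notch(f,lo,hi,xlo,xhi):
    c=np.load(f+".npy",allow_pickle=True).item();P=depth(c);X,Y,Z=P[...,0],P[...,1],P[...,2]
    H,S,V=cv2.split(cv2.cvtColor(c["img"],cv2.COLOR_BGR2HSV))
    m=(S<70)&(V>90)&(Z>.06)&(Z<.09)&(X>xlo)&(X<xhi)&(Y>lo)&(Y<hi)
    q=P[m];print(f,"notch+",len(q),q.mean(0).round(4),q[:,1].min().round(4),q[:,1].max().round(4))
for f in("top","side","a5"): notch(f,.03,.1,.54,.65)
for f in("b1t","b1"): notch(f,-.13,-.07,.56,.67)
notch("b1",-.3,-.2,.56,.67); notch("a5",-.1,-.03,.54,.65)
E
```

```text
top [0.0897 0.0896 0.0896 0.0896 0.0895 0.0895 0.0895 0.0857 0.0856 0.0856
 0.0856 0.0856 0.0893] 0.0895
b1t [-0.0773 -0.0773 -0.0772 -0.0772 -0.0772 -0.0772 -0.0772 -0.0772 -0.0772
 -0.081  -0.081  -0.081  -0.0847] -0.0772
a5 [ 0.0962  0.0959  0.0957  0.0954  0.0952  0.0949  0.0947  0.0944  0.0942
  0.0939  0.0937  0.0934  0.0932  0.0929  0.0926  0.0963  0.0921  0.0564
  0.0234 -0.0678 -0.0726 -0.082 ] 0.0938
b1 [-0.0718 -0.072  -0.0723 -0.0726 -0.0729 -0.0731 -0.0734 -0.0737 -0.0739
 -0.0742 -0.0745 -0.0748 -0.075  -0.0707 -0.071  -0.0896 -0.1227 -0.1715] -0.0735
top notch+ 43 [0.5849 0.0647 0.0713] 0.0582 0.0703
side notch+ 102 [0.5886 0.0642 0.0708] 0.051 0.0721
a5 notch+ 73 [0.5873 0.0656 0.0742] 0.0532 0.0846
b1t notch+ 17 [ 0.6012 -0.1038  0.0762] -0.1097 -0.0979
b1 notch+ 58 [ 0.6107 -0.1032  0.073 ] -0.1184 -0.0936
b1 notch+ 41 [ 0.6017 -0.2214  0.0751] -0.2426 -0.2011
a5 notch+ 88 [ 0.5919 -0.0505  0.0759] -0.0681 -0.03
```

```bash
python3 -m pendant '[{"x":0.2,"y":-3,"z":0,"roll":0,"hand":15},{"x":0.2,"y":-5.5,"z":0,"roll":0,"hand":15},{"x":0.2,"y":-5.5,"z":0,"roll":0,"hand":15}]'; python3 snap.py side b2 190 120 270 190; python3 band.py b2 | grep -E "cop|knob|tip|green"; python3 - <<'E'
from h import *
c=np.load("b2.npy",allow_pickle=True).item()
for v in range(153,171): print(v,[tuple(int(a) for a in c["img"][v,u]) for u in (227,228,229)],plane(c,[228.5,v],.088)[0].round(4)[:2])
E
```

```text
t: 12.72
eef_pos: [0.5142, -0.1766, 0.2536]
tcp_rot: [[-0.035, 0.001, -0.999], [0.999, 0.004, -0.035], [0.004, -1.0, -0.002]]
ft_force: [-1.2, 1.2, 3.5]
gripper_width: 0.0205
scale 8.285714285714286
b2 cop 23 mean [ 0.6123 -0.1347  0.0856] [ 0.6027 -0.1441  0.0793] [ 0.6227 -0.1242  0.0911] px 229.2 165.1 [ 0.6118 -0.1321  0.088 ]
b2 green 90 mean [ 0.6117 -0.1529  0.086 ] [ 0.6024 -0.2441  0.0779] [ 0.6245 -0.0854  0.0934] px 230.0 161.4 [ 0.6114 -0.15    0.088 ]
b2 knob 62 mean [ 0.6128 -0.1326  0.2462] [ 0.5984 -0.1493  0.2341] [ 0.6292 -0.1179  0.2523] px 226.2 126.1 [ 0.6498 -0.3362  0.088 ]
b2 tip 13 mean [ 0.6128 -0.1328  0.1255] [ 0.6101 -0.1388  0.111 ] [ 0.6186 -0.1274  0.143 ] px 228.3 156.2 [ 0.6205 -0.1753  0.088 ]
153 [(47, 70, 90), (39, 60, 81), (42, 68, 79)] [ 0.6221 -0.1917]
154 [(81, 84, 92), (74, 75, 87), (73, 81, 79)] [ 0.6214 -0.1866]
155 [(71, 75, 84), (71, 74, 86), (71, 82, 80)] [ 0.6207 -0.1816]
156 [(60, 53, 48), (72, 74, 87), (70, 76, 80)] [ 0.62   -0.1765]
157 [(65, 69, 56), (70, 75, 91), (71, 78, 84)] [ 0.6194 -0.1715]
158 [(58, 65, 53), (69, 72, 87), (72, 78, 83)] [ 0.6187 -0.1666]
159 [(49, 79, 60), (72, 74, 91), (73, 81, 86)] [ 0.618  -0.1616]
160 [(55, 87, 54), (68, 88, 63), (69, 87, 64)] [ 0.6174 -0.1567]
161 [(62, 96, 58), (75, 105, 61), (81, 109, 67)] [ 0.6167 -0.1517]
162 [(69, 101, 61), (79, 109, 61), (85, 113, 67)] [ 0.616  -0.1468]
163 [(21, 43, 62), (33, 49, 72), (30, 47, 79)] [ 0.6154 -0.142 ]
164 [(28, 49, 102), (34, 52, 103), (35, 54, 105)] [ 0.6147 -0.1371]
165 [(33, 54, 100), (39, 56, 102), (41, 58, 104)] [ 0.6141 -0.1323]
166 [(33, 53, 97), (36, 52, 83), (37, 54, 89)] [ 0.6134 -0.1275]
167 [(40, 54, 23), (39, 56, 24), (40, 52, 26)] [ 0.6128 -0.1227]
168 [(38, 51, 26), (41, 57, 32), (41, 54, 31)] [ 0.6121 -0.1179]
169 [(38, 55, 34), (36, 53, 28), (38, 52, 30)] [ 0.6115 -0.1132]
170 [(38, 52, 32), (44, 57, 38), (41, 54, 33)] [ 0.6108 -0.1085]
```

View pics/b2.png

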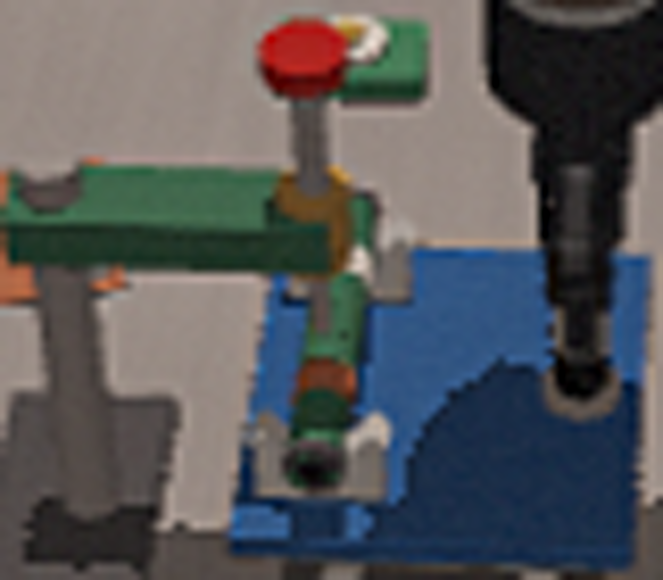

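```bash
python3 -m pendant '[{"x":0,"y":0,"z":0,"roll":0,"hand":35},{"x":0,"y":0,"z":0,"roll":0,"hand":45},{"x":0,"y":0,"z":0,"roll":0,"hand":45},{"x":0,"y":0,"z":40,"roll":0,"hand":45},{"x":0,"y":0,"z":100,"roll":0,"hand":20},{"x":0,"y":0,"z":150,"roll":0,"hand":0},{"x":0,"y":0,"z":185,"roll":0,"hand":0},{"x":0,"y":0,"z":185,"roll":0,"hand":0},{"x":50,"y":22,"z":185,"roll":0,"hand":0},{"x":98,"y":43.6,"z":185,"roll":0,"hand":0},{"x":98,"y":43.6,"z":185,"roll":0,"hand":0},{"x":98,"y":43.6,"z":185,"roll":0,"hand":0}]'; python3 snap.py side b3 180 80 300 180; python3 band.py b3 | grep -E "cop|knob|tip|green"
```

```text
t: 14.28
eef_pos: [0.6122, -0.1329, 0.4374]
tcp_rot: [[-0.035, -0.001, -0.999], [0.999, 0.004, -0.035], [0.004, -1.0, 0.0]]
ft_force: [-0.3, 0.1, -0.3]
gripper_width: -0.0
scale 5.8
b3 cop 23 mean [ 0.6119 -0.1328  0.0874] [ 0.6028 -0.1427  0.0807] [ 0.6224 -0.1256  0.094 ] px 229.2 165.1 [ 0.6118 -0.1321  0.088 ]
b3 green 87 mean [ 0.6116 -0.1528  0.0862] [ 0.6029 -0.2426  0.0784] [ 0.6234 -0.0949  0.0919] px 230.1 161.4 [ 0.6113 -0.1501  0.088 ]
b3 knob 67 mean [ 0.6119 -0.131   0.2458] [ 0.5976 -0.1516  0.2355] [ 0.626  -0.1155  0.253 ] px 226.4 126.6 [ 0.6487 -0.3335  0.088 ]
b3 tip 12 mean [ 0.6123 -0.1331  0.1242] [ 0.61   -0.1397  0.112 ] [ 0.6146 -0.1264  0.1372] px 228.5 156.5 [ 0.6197 -0.174   0.088 ]
```

View pics/b3.png

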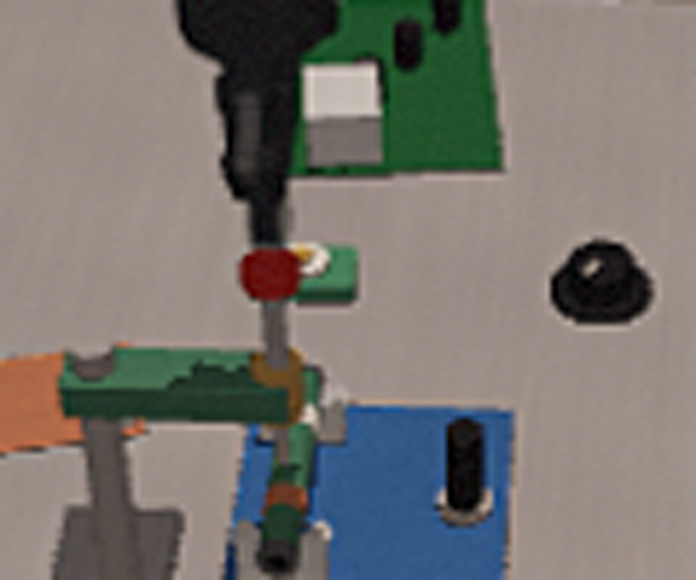

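```bash
python3 -m pendant '[{"x":0,"y":0,"z":-12,"roll":0,"hand":0},{"x":0,"y":0,"z":-20,"roll":0,"hand":0},{"x":0,"y":0,"z":-27,"roll":0,"hand":0},{"x":0,"y":0,"z":-27,"roll":0,"hand":0},{"x":0,"y":0,"z":-27,"roll":0,"hand":0}]'; python3 -m pendant '[{"x":0,"y":0,"z":-4,"roll":0,"hand":0},{"x":0,"y":0,"z":-6,"roll":0,"hand":0},{"x":0,"y":0,"z":-6,"roll":0,"hand":0}]'
```

```text
t: 14.95
eef_pos: [0.6116, -0.1332, 0.4116]
tcp_rot: [[-0.035, 0.001, -0.999], [0.999, 0.004, -0.035], [0.004, -1.0, -0.001]]
ft_force: [-0.7, 0.3, 0.7]
gripper_width: 0.0002
t: 15.32
eef_pos: [0.6117, -0.1332, 0.4054]
tcp_rot: [[-0.035, 0.001, -0.999], [0.999, 0.004, -0.035], [0.004, -1.0, -0.001]]
ft_force: [0.7, -0.3, 0.7]
gripper_width: -0.0002
```

```bash
cat > rd.py <<'E'
from h import *
s=telemetry.read_state();print("F",s["ft_force"].round(2),"z",s["eef_pos"][2].round(5))
E
for i in 1; do python3 -m pendant '[{"x":0,"y":0,"z":-3,"roll":0,"hand":0},{"x":0,"y":0,"z":-3,"roll":0,"hand":0}]' | grep -E "ft|eef"; python3 rd.py; done
python3 -m pendant '[{"x":0,"y":0,"z":-2,"roll":0,"hand":0},{"x":0,"y":0,"z":-2,"roll":0,"hand":0}]' | grep -E "ft|eef"; python3 rd.py
```

```text
eef_pos: [0.6117, -0.1332, 0.402]
ft_force: [-0.1, -0.3, -0.5]
F [-0.07 -0.33 -0.49] z 0.40201
eef_pos: [0.6117, -0.1331, 0.4002]
ft_force: [-0.2, -0.2, 3.3]
F [-0.22 -0.2   3.33] z 0.40024
```

```bash
python3 snap.py side b4 190 120 270 190
```

```text
scale 8.285714285714286
```

View pics/b4.png

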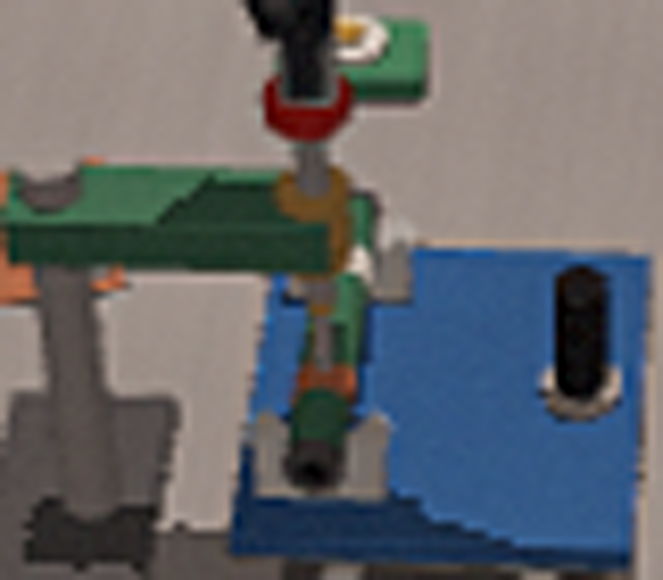

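```bash
for i in 1 2 3 4; do python3 -m pendant '[{"x":0,"y":0,"z":0,"roll":0,"hand":0}]' | grep -E "ft|eef"; done;  python3 -m pendant '[{"x":0,"y":0,"z":-1.5,"roll":0,"hand":0},{"x":0,"y":0,"z":-1.5,"roll":0,"hand":0}]' | grep -E "ft|eef";for i in 1 2 3 4; do python3 -m pendant '[{"x":0,"y":0,"z":0,"roll":0,"hand":0}]' | grep -E "ft|eef"; done
```

```text
eef_pos: [0.6116, -0.1331, 0.4006]
ft_force: [-0.9, -0.1, 3.6]
eef_pos: [0.6116, -0.1332, 0.4008]
ft_force: [-0.7, -0.0, 3.8]
eef_pos: [0.6115, -0.1331, 0.4009]
ft_force: [-0.3, 0.1, 3.0]
eef_pos: [0.6116, -0.1332, 0.4009]
ft_force: [-1.0, 0.0, 4.1]
eef_pos: [0.6116, -0.1331, 0.3993]
ft_force: [-1.3, 0.0, 4.9]
eef_pos: [0.6115, -0.1332, 0.3995]
ft_force: [-1.6, 0.1, 4.8]
eef_pos: [0.6115, -0.1332, 0.3995]
ft_force: [-1.3, 0.6, 4.9]
eef_pos: [0.6115, -0.1331, 0.3996]
ft_force: [-1.0, -0.6, 4.0]
eef_pos: [0.6115, -0.1331, 0.3996]
ft_force: [-0.4, -0.3, 4.2]
```

```bash
python3 -m pendant '[{"x":0,"y":0,"z":-2,"roll":0,"hand":0},{"x":0,"y":0,"z":-3.4,"roll":0,"hand":0},{"x":0,"y":0,"z":-3.6,"roll":0,"hand":0}]' | grep -E "ft|eef";for i in 1 2 3 4; do python3 -m pendant '[{"x":0,"y":0,"z":0,"roll":0,"hand":0}]' | grep -E "ft|eef"; done
```

```text
eef_pos: [0.6114, -0.1331, 0.3963]
ft_force: [-2.5, 0.9, 7.1]
eef_pos: [0.6114, -0.1331, 0.3966]
ft_force: [-1.0, 1.0, 6.8]
eef_pos: [0.6113, -0.1331, 0.397]
ft_force: [-2.4, -0.0, 6.5]
eef_pos: [0.6112, -0.1331, 0.3973]
ft_force: [-1.7, 0.9, 6.5]
eef_pos: [0.6111, -0.133, 0.3976]
ft_force: [-0.1, 0.0, 6.2]
```

```bash
python3 -m pendant '[{"x":0,"y":0,"z":-2,"roll":0,"hand":0},{"x":0,"y":0,"z":-2.6,"roll":0,"hand":0},{"x":0,"y":0,"z":-2.6,"roll":0,"hand":0}]' | grep -E "ft|eef"; python3 -m pendant '[{"x":0,"y":0,"z":-0.4,"roll":0,"hand":0}]' | grep -E "ft|eef"; python3 -m pendant '[{"x":0,"y":0,"z":-0.4,"roll":0,"hand":0}]' | grep -E "ft|eef"; python3 snap.py side b5 190 120 270 190
```

```text
eef_pos: [0.611, -0.133, 0.3955]
ft_force: [-2.2, -0.6, 7.1]
eef_pos: [0.6109, -0.133, 0.3956]
ft_force: [-2.2, -0.1, 7.6]
eef_pos: [0.6108, -0.133, 0.3957]
ft_force: [-2.2, 0.8, 8.2]
scale 8.285714285714286
```

```bash
python3 -m pendant '[{"x":0,"y":0,"z":8,"roll":0,"hand":0},{"x":0,"y":0,"z":20,"roll":0,"hand":0},{"x":0,"y":0,"z":40,"roll":0,"hand":0},{"x":0,"y":0,"z":42,"roll":0,"hand":0},{"x":0,"y":0,"z":42,"roll":0,"hand":0}]'; python3 snap.py side b6 190 100 270 190;python3 band.py b3 b6 | grep -E "cop|knob|tip|green"
```

```text
t: 19.3
eef_pos: [0.6109, -0.133, 0.4372]
tcp_rot: [[-0.035, 0.006, -0.999], [0.999, 0.003, -0.035], [0.003, -1.0, -0.006]]
ft_force: [0.1, 0.4, -0.3]
gripper_width: -0.0002
scale 6.444444444444445
b3 cop 23 mean [ 0.6119 -0.1328  0.0874] [ 0.6028 -0.1427  0.0807] [ 0.6224 -0.1256  0.094 ] px 229.2 165.1 [ 0.6118 -0.1321  0.088 ]
b3 green 87 mean [ 0.6116 -0.1528  0.0862] [ 0.6029 -0.2426  0.0784] [ 0.6234 -0.0949  0.0919] px 230.1 161.4 [ 0.6113 -0.1501  0.088 ]
b3 knob 67 mean [ 0.6119 -0.131   0.2458] [ 0.5976 -0.1516  0.2355] [ 0.626  -0.1155  0.253 ] px 226.4 126.6 [ 0.6487 -0.3335  0.088 ]
b3 tip 12 mean [ 0.6123 -0.1331  0.1242] [ 0.61   -0.1397  0.112 ] [ 0.6146 -0.1264  0.1372] px 228.5 156.5 [ 0.6197 -0.174   0.088 ]
b6 cop 22 mean [ 0.6119 -0.1337  0.0861] [ 0.6026 -0.146   0.0807] [ 0.6228 -0.1251  0.0909] px 229.2 165.2 [ 0.6116 -0.1316  0.088 ]
b6 green 89 mean [ 0.6117 -0.1525  0.0857] [ 0.6024 -0.2442  0.0784] [ 0.6234 -0.0941  0.0929] px 230.0 161.6 [ 0.6112 -0.1491  0.088 ]
b6 knob 68 mean [ 0.612  -0.1311  0.2454] [ 0.5981 -0.1487  0.2342] [ 0.6259 -0.1161  0.251 ] px 226.4 126.7 [ 0.6487 -0.3332  0.088 ]
b6 tip 12 mean [ 0.613  -0.1327  0.1248] [ 0.6104 -0.1388  0.1121] [ 0.6184 -0.1268  0.1439] px 228.2 156.4 [ 0.6206 -0.1744  0.088 ]
```

View pics/b6.png

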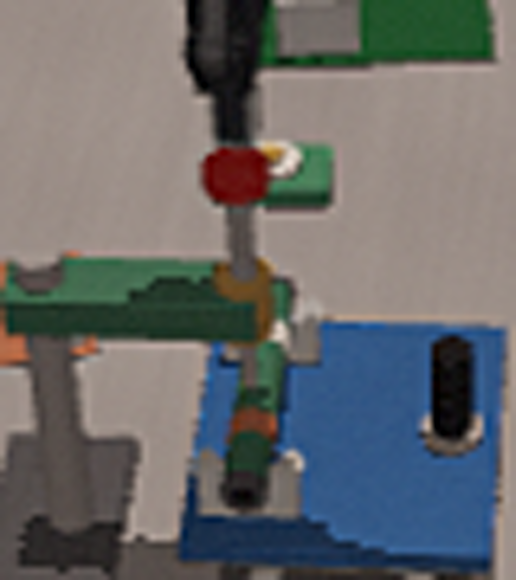

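View pics/b5.png

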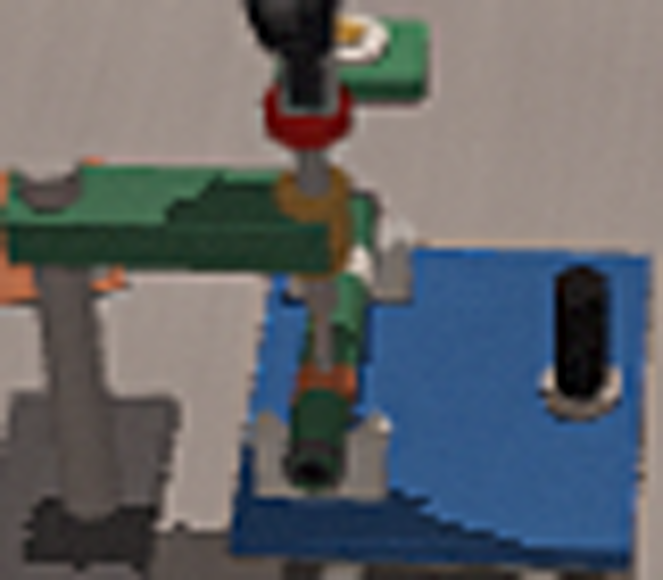

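```bash
python3 -m pendant '[{"x":-50,"y":-22,"z":0,"roll":0,"hand":0},{"x":-97,"y":-42,"z":0,"roll":0,"hand":40},{"x":-97,"y":-42,"z":0,"roll":0,"hand":60},{"x":-97,"y":-42,"z":-10,"roll":0,"hand":60},{"x":-97,"y":-42,"z":-60,"roll":0,"hand":60},{"x":-97,"y":-42,"z":-110,"roll":0,"hand":60},{"x":-97,"y":-42,"z":-150,"roll":0,"hand":60},{"x":-97,"y":-42,"z":-175,"roll":0,"hand":60},{"x":-97,"y":-42,"z":-184,"roll":0,"hand":60},{"x":-97,"y":-42,"z":-184,"roll":0,"hand":60}]'; python3 snap.py side c1 190 100 290 190
```

```text
t: 20.6
eef_pos: [0.5142, -0.1747, 0.2523]
tcp_rot: [[-0.035, 0.004, -0.999], [0.999, 0.003, -0.035], [0.003, -1.0, -0.004]]
ft_force: [0.3, 0.2, 0.4]
gripper_width: 0.0599
scale 6.444444444444445
```

View pics/c1.png

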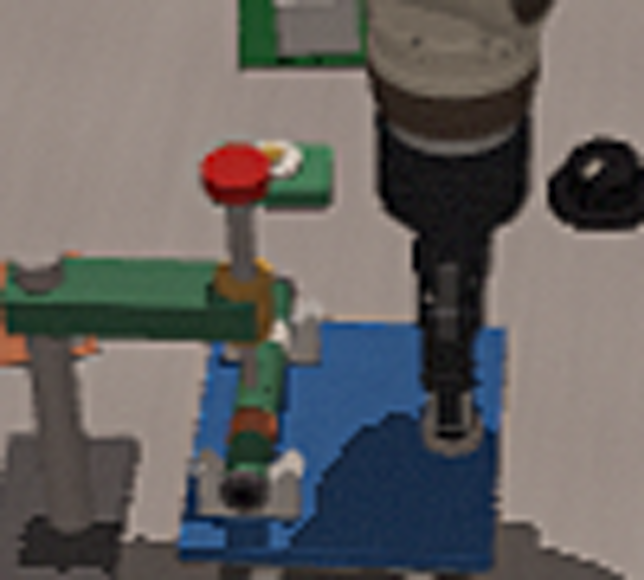

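The fingers straddle the handle (crop px 452,410). Close on it and drag 71 mm towards +y.

```bash
python3 -m pendant '[{"x":0,"y":0,"z":0,"roll":0,"hand":15},{"x":0,"y":0,"z":0,"roll":0,"hand":15},{"x":0,"y":0,"z":0,"roll":0,"hand":15},{"x":0,"y":0,"z":0,"roll":0,"hand":15},{"x":0,"y":0,"z":0,"roll":0,"hand":15},{"x":-0.2,"y":5,"z":0,"roll":0,"hand":15},{"x":-0.6,"y":15,"z":0,"roll":0,"hand":15},{"x":-1,"y":26,"z":0,"roll":0,"hand":15},{"x":-1.4,"y":38,"z":0,"roll":0,"hand":15},{"x":-1.9,"y":50,"z":0,"roll":0,"hand":15},{"x":-2.3,"y":60,"z":0,"roll":0,"hand":15},{"x":-2.6,"y":67,"z":0,"roll":0,"hand":15},{"x":-2.7,"y":71,"z":0,"roll":0,"hand":15},{"x":-2.7,"y":71,"z":0,"roll":0,"hand":15}]' 50; python3 snap.py side c2 190 110 290 190; python3 band.py c2; python3 - <<'E'
from h import *
c=np.load("c2.npy",allow_pickle=True).item()
for v in range(153,180): print(v,[tuple(int(a) for a in c["img"][v,u]) for u in (226,227,228,229,230)],plane(c,[228.5,v],.088)[0].round(4)[:2])
E
```

```text
t: 22.4
eef_pos: [0.512, -0.1037, 0.2544]
tcp_rot: [[-0.035, 0.008, -0.999], [0.999, 0.003, -0.035], [0.002, -1.0, -0.008]]
ft_force: [0.2, 1.2, 6.0]
gripper_width: 0.0204
scale 7.25
c2 cop 25 mean [ 0.6105 -0.0607  0.0862] [ 0.5996 -0.0668  0.0798] [ 0.6219 -0.0523  0.0898] px 226.6 180.6 [ 0.6102 -0.0589  0.088 ]
c2 green 136 mean [ 0.6109 -0.0902  0.0861] [ 0.6002 -0.1728  0.0792] [ 0.624  -0.0149  0.0947] px 227.7 174.5 [ 0.6106 -0.0874  0.088 ]
c2 handle 13 mean [ 0.5121 -0.0819  0.1049] [ 0.506  -0.0858  0.0982] [ 0.519  -0.0774  0.1117] px 258.2 173.5 [ 0.5139 -0.0998  0.088 ]
c2 plate 1172 mean [ 0.56   -0.0841  0.0458] [ 0.4878 -0.1934  0.0401] [ 0.6489 -0.0042  0.05  ] px 243.7 185.8 [ 0.5539 -0.0404  0.088 ]
c2 knob 61 mean [ 0.6126 -0.1324  0.2466] [ 0.5975 -0.1483  0.2381] [ 0.6295 -0.1175  0.2523] px 226.3 126.1 [ 0.6497 -0.3365  0.088 ]
c2 white 71 mean [ 0.6062 -0.112   0.0829] [ 0.5033 -0.1792  0.078 ] [ 0.6392 -0.0306  0.0951] px 230.1 170.8 [ 0.6051 -0.1053  0.088 ]
c2 tip 12 mean [ 0.6125 -0.1341  0.1233] [ 0.611  -0.1379  0.1139] [ 0.6147 -0.1297  0.1376] px 228.
[... 1955 characters left out ...]
 59)] [ 0.6096 -0.0991]
173 [(75, 104, 67), (79, 107, 70), (79, 106, 67), (73, 102, 62), (61, 89, 54)] [ 0.6089 -0.0944]
174 [(74, 102, 64), (78, 107, 65), (75, 104, 65), (73, 100, 64), (60, 86, 54)] [ 0.6083 -0.0898]
175 [(74, 103, 64), (81, 107, 68), (79, 104, 67), (73, 99, 65), (60, 84, 52)] [ 0.6077 -0.0851]
176 [(77, 103, 63), (75, 103, 62), (76, 102, 64), (70, 97, 59), (55, 80, 50)] [ 0.607  -0.0805]
177 [(76, 104, 61), (74, 104, 60), (75, 100, 58), (67, 93, 55), (53, 75, 44)] [ 0.6064 -0.0759]
178 [(77, 106, 98), (77, 104, 91), (76, 102, 61), (61, 88, 48), (52, 73, 41)] [ 0.6058 -0.0714]
179 [(70, 104, 189), (72, 105, 191), (67, 98, 178), (62, 89, 105), (51, 69, 35)] [ 0.6052 -0.0668]
```

View pics/c2.png

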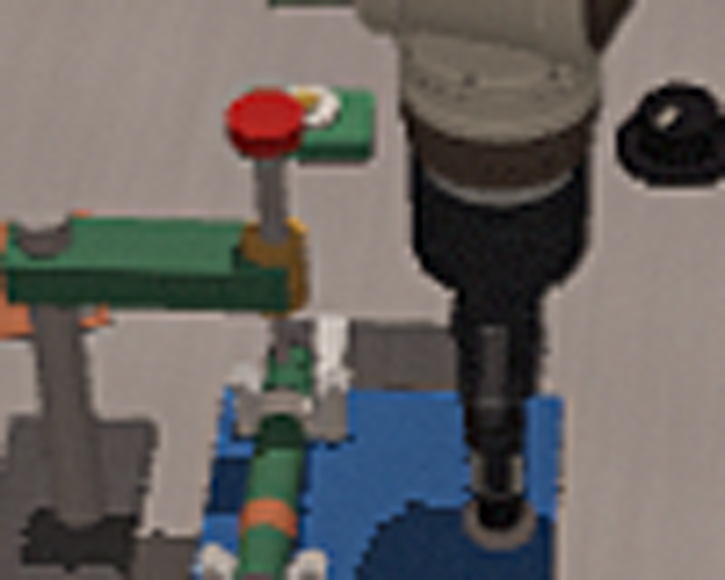

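```bash
python3 -m pendant '[{"x":0,"y":0,"z":0,"roll":0,"hand":35},{"x":0,"y":0,"z":0,"roll":0,"hand":45},{"x":0,"y":0,"z":0,"roll":0,"hand":45},{"x":0,"y":0,"z":40,"roll":0,"hand":45},{"x":0,"y":0,"z":100,"roll":0,"hand":20},{"x":0,"y":0,"z":150,"roll":0,"hand":0},{"x":0,"y":0,"z":183,"roll":0,"hand":0},{"x":0,"y":0,"z":183,"roll":0,"hand":0},{"x":50,"y":-15,"z":183,"roll":0,"hand":0},{"x":99.7,"y":-29,"z":183,"roll":0,"hand":0},{"x":99.7,"y":-29,"z":183,"roll":0,"hand":0},{"x":99.7,"y":-29,"z":183,"roll":0,"hand":0}]'; python3 snap.py side c3 190 100 290 190; python3 band.py c2 c3 | grep cop
```

```text
t: 23.95
eef_pos: [0.6116, -0.1328, 0.4361]
tcp_rot: [[-0.035, 0.005, -0.999], [0.999, 0.003, -0.035], [0.003, -1.0, -0.006]]
ft_force: [0.2, 0.5, -0.5]
gripper_width: -0.0001
scale 6.444444444444445
c2 cop 25 mean [ 0.6105 -0.0607  0.0862] [ 0.5996 -0.0668  0.0798] [ 0.6219 -0.0523  0.0898] px 226.6 180.6 [ 0.6102 -0.0589  0.088 ]
c3 cop 25 mean [ 0.6107 -0.0609  0.086 ] [ 0.6    -0.0703  0.0766] [ 0.6236 -0.0501  0.0934] px 226.6 180.6 [ 0.6103 -0.0589  0.088 ]
```

View pics/c3.png

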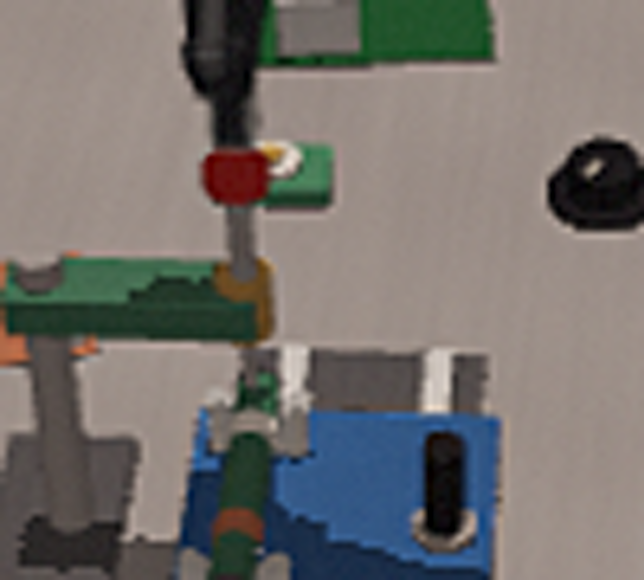

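```bash
python3 -m pendant '[{"x":0,"y":0,"z":-12,"roll":0,"hand":0},{"x":0,"y":0,"z":-22,"roll":0,"hand":0},{"x":0,"y":0,"z":-29,"roll":0,"hand":0},{"x":0,"y":0,"z":-32,"roll":0,"hand":0},{"x":0,"y":0,"z":-32,"roll":0,"hand":0},{"x":0,"y":0,"z":-32,"roll":0,"hand":0}]'| grep -E "ft|eef"; python3 -m pendant '[{"x":0,"y":0,"z":-2,"roll":0,"hand":0},{"x":0,"y":0,"z":-3,"roll":0,"hand":0},{"x":0,"y":0,"z":-3,"roll":0,"hand":0}]'| grep -E "ft|eef"; python3 -m pendant '[{"x":0,"y":0,"z":-1,"roll":0,"hand":0},{"x":0,"y":0,"z":-2,"roll":0,"hand":0},{"x":0,"y":0,"z":-2,"roll":0,"hand":0}]'| grep -E "ft|eef"
```

```text
eef_pos: [0.611, -0.1326, 0.4055]
ft_force: [-1.4, 0.1, -0.2]
eef_pos: [0.6111, -0.1326, 0.4025]
ft_force: [0.5, 0.4, 1.4]
eef_pos: [0.6111, -0.1326, 0.4007]
ft_force: [-0.5, 0.2, 2.9]
```

Same contact height as before (about 0.401). Press on to about 0.3955.

```bash
python3 -m pendant '[{"x":0,"y":0,"z":-2,"roll":0,"hand":0},{"x":0,"y":0,"z":-4,"roll":0,"hand":0},{"x":0,"y":0,"z":-5.2,"roll":0,"hand":0},{"x":0,"y":0,"z":-5.4,"roll":0,"hand":0}]'| grep -E "ft|eef"; python3 -m pendant '[{"x":0,"y":0,"z":-0.5,"roll":0,"hand":0}]'| grep -E "ft|eef"; python3 -m pendant '[{"x":0,"y":0,"z":-0.4,"roll":0,"hand":0}]'| grep -E "ft|eef";python3 -m pendant '[{"x":0,"y":0,"z":-0.4,"roll":0,"hand":0}]'| grep -E "ft|eef"
```

```text
eef_pos: [0.611, -0.1326, 0.3959]
ft_force: [-1.6, 0.1, 7.1]
eef_pos: [0.6108, -0.1326, 0.396]
ft_force: [-1.2, 0.3, 7.8]
eef_pos: [0.6107, -0.1325, 0.3963]
ft_force: [-1.8, 0.6, 6.6]
eef_pos: [0.6105, -0.1325, 0.3965]
ft_force: [-2.5, 0.1, 7.0]
```

```bash
python3 -m pendant '[{"x":0.5,"y":0,"z":-1.2,"roll":0,"hand":0},{"x":0.5,"y":0,"z":-1.5,"roll":0,"hand":0}]'| grep -E "ft|eef"; python3 -m pendant '[{"x":0.2,"y":0,"z":-0.6,"roll":0,"hand":0}]'| grep -E "ft|eef"; python3 -m pendant '[{"x":0.2,"y":0,"z":-0.6,"roll":0,"hand":0}]'| grep -E "ft|eef";python3 snap.py side c4 190 120 270 190
python3 -m pendant '[{"x":0,"y":0,"z":8,"roll":0,"hand":0},{"x":0,"y":0,"z":20,"roll":0,"hand":0},{"x":0,"y":0,"z":40,"roll":0,"hand":0},{"x":0,"y":0,"z":60,"roll":0,"hand":0},{"x":-50,"y":0,"z":80,"roll":0,"hand":0},{"x":-150,"y":0,"z":80,"roll":0,"hand":0},{"x":-250,"y":20,"z":80,"roll":0,"hand":0},{"x":-250,"y":20,"z":80,"roll":0,"hand":0},{"x":-250,"y":20,"z":80,"roll":0,"hand":0},{"x":-250,"y":20,"z":80,"roll":0,"hand":0}]'; python3 snap.py side c5 160 80 300 200;python3 snap.py top c5t 140 100 400 260
```

```text
eef_pos: [0.6106, -0.1324, 0.3956]
ft_force: [-3.6, 0.5, 7.5]
eef_pos: [0.6105, -0.1324, 0.3956]
ft_force: [-2.2, -0.6, 6.8]
eef_pos: [0.6104, -0.1324, 0.3957]
ft_force: [-1.5, 0.9, 7.9]
scale 8.285714285714286
t: 28.18
eef_pos: [0.36, -0.1123, 0.4765]
tcp_rot: [[-0.035, 0.014, -0.999], [0.999, 0.001, -0.035], [0.0, -1.0, -0.014]]
ft_force: [-0.0, -0.5, 0.1]
gripper_width: -0.0002
scale 4.833333333333333
scale 3.0
```

View pics/c4.png

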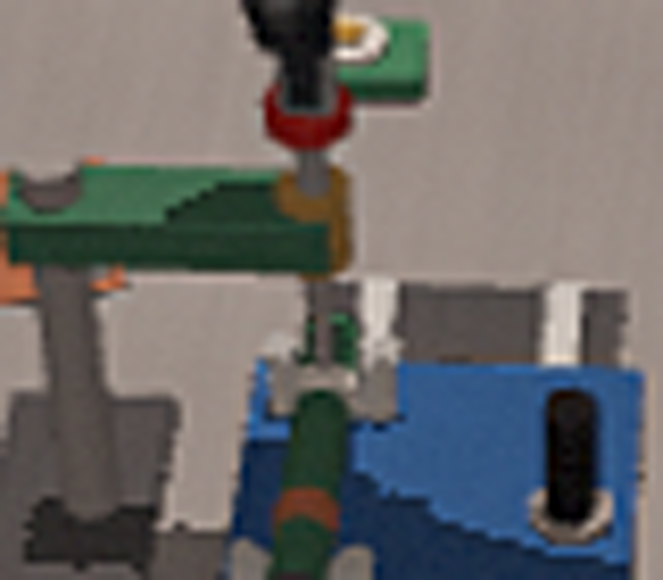

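View pics/c5.png

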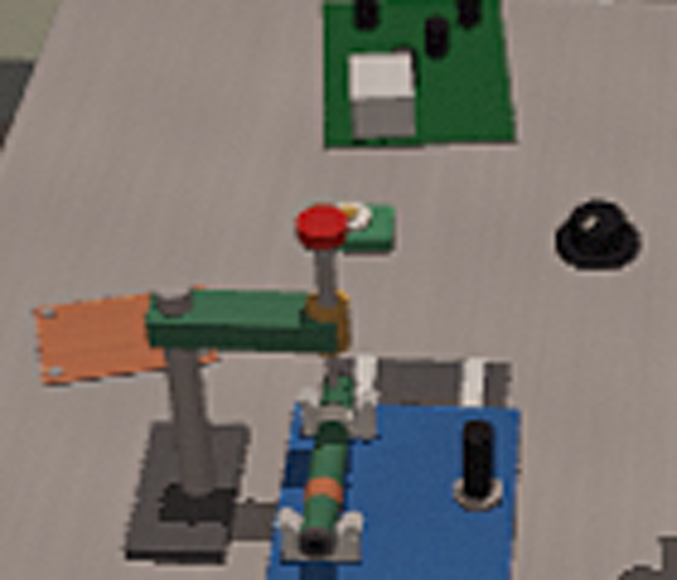

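View pics/c5t.png

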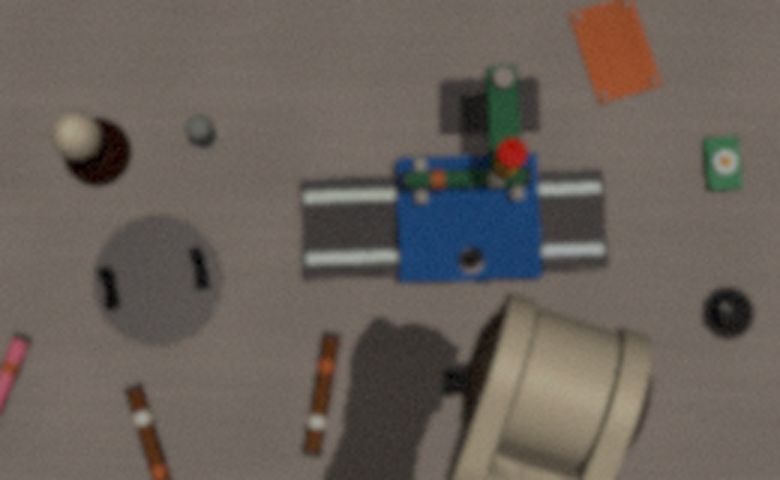

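```bash
python3 band.py c5 c5t | grep -E "cop|knob|tip"; python3 -c "
from plant import env
print(env.job_done())"
```

```text
c5 cop 25 mean [ 0.6105 -0.0608  0.0861] [ 0.5995 -0.0698  0.0783] [ 0.6229 -0.0512  0.0935] px 226.6 180.6 [ 0.6102 -0.0589  0.088 ]
c5 knob 60 mean [ 0.6129 -0.1331  0.2463] [ 0.5978 -0.15    0.2364] [ 0.6293 -0.1149  0.2505] px 226.2 126.0 [ 0.6499 -0.3369  0.088 ]
c5 tip 12 mean [ 0.6119 -0.1312  0.1258] [ 0.6099 -0.1345  0.1156] [ 0.614  -0.1287  0.1378] px 228.5 156.5 [ 0.6197 -0.174   0.088 ]
c5t cop 20 mean [ 0.6089 -0.0581  0.086 ] [ 0.5995 -0.0641  0.0775] [ 0.6188 -0.0528  0.0928] px 285.4 159.2 [ 0.6086 -0.058   0.088 ]
c5t knob 60 mean [ 0.6117 -0.1337  0.2459] [ 0.5997 -0.1465  0.2389] [ 0.6247 -0.1192  0.2539] px 310.3 150.6 [ 0.6415 -0.1506  0.088 ]
the job is handed in; nothing more can be done
None
```

I laid the green resistor in the carrier's notches, pressed the probe on the copper band and then on the white band, and handed the job in at about 28 s. The white band is under the raised probe. The hand-in gave no verdict.

- **Press force:** Both presses reached about 7.5 N at the wrist, with readings scattering between 6.8 and 8.2 N. I estimate about 7 N of that was on the tip, after allowing for the weak return spring. No reading came near 12 N, but there is no direct tip-force reading. Each press took several small steps, easing up slightly between them without lifting off the band.
- **Final position:** The knob is back up at 246 mm in both cameras. The white band's centre is within about 1 to 3 mm of the probe axis along the stage; the side camera gives about 1 mm and the top camera about 3 mm. The band is 16 mm wide.
- **Level and surroundings:** The resistor looked level in both notches. The other objects and the lamp looked undisturbed in the last pictures, though I did not measure them. The arm is clear of everything.
- **One disagreement:** On the first drag the carrier moved about 168 mm while the gripper moved 173 mm. I corrected this from the images before pressing, and I did not find the cause.

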